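# Lift the egg steamer out of the pot by its telescopic handle and hold it to drip

## Task

The eggs are done: take the lid off the pot and lay it, right way up, in the middle of the chopping board that lies flat beside it. Then grip the steamer's T handle so that its side button is squeezed in, pull the handle up past its first stop to the second stop, fully extended, while the steamer still stands in the pot, and lift the steamer with both eggs in it level out of the pot. Finish while holding it by the extended handle, hanging a few centimetres clear above the pot so that it drips back into it; leave the pot where it stands and the other things on the worktop alone.

Things in the scene. Friction and masses are not known exactly. Their poses are not given: they have to be found in the camera images.
- pot: Open steel cooking pot, 190 mm outside and 184 mm inside diameter, 110 mm high, floor 4 mm thick; two loop handles on its own +x and -x sides reach 126 mm from the axis, at 87 to 95 mm height. Stands loose (1.4 kg) on an 8 mm thick round cork trivet, 200 mm across, that is fixed on the worktop. Origin: centre of the underside, z up.
- lid: Round steel lid of the pot, 194 mm in diameter, 16 mm high without the knob, 0.35 kg. Origin: centre of its underside (the 176 mm wide, 4 mm deep locating lip; the flange rests on the pot's rim, so on the pot the origin lies 106 mm above the pot's origin). Laid on the board it rests flat on the lip, with its origin at the board's top.
- lid_knob (a point): Middle of the lid's round black knob: 31 mm in diameter at most, 24 mm high (from 13 mm below this point to 11 mm above it), on a 14 mm neck. The point lies 39 mm above the lid's origin and 23 mm above the lid's dome.
- board: Small chopping board lying flat on the worktop on four 2 mm rubber feet, fixed; 235 mm along its own x, 185 mm along its own y, top face 11 mm above the worktop. Origin: centre of the underside, on the worktop.
- steamer: Steel steamer standing loose in the pot on three feet: perforated plate (132 mm, top 31 mm above the origin), rim of slanting petals (166 mm across, up to 55 mm above it), upright guide tube (16 mm, collar 19, top at 75 mm) in which the telescopic handle slides. About 0.36 kg without eggs. Origin: on the axis at the feet's undersides (4 mm above the pot's origin), z up.
- handle_grip (a point): Middle of the handle's T grip, on the steamer's axis, 87 mm above its origin stowed, 147 mm extended. Bar 22 mm thick along the point's x, 48 long along y, 20 high (z). The button is in the middle of the +x face: fingers closing from above along the point's x, centred on it, squeeze it in. Stowed, the bar's top is 9 mm below the pot's rim.
- steamer_handle (a joint): Extension of the handle in m, 0 stowed to 0.060 at the end stop. It locks at 0, 0.030 (first stop) and 0.060 (second stop) whenever the button is out; with the button held in it slides (about 2 N with its weight) past the first stop to the end stop at 0.060. If pulled while locked, the whole steamer comes up.
- release_button (a joint): Travel of the grey side button in m, 0 out to 0.004 fully in (towards the grip's -x). 16 mm wide, 12 high, stands 5 mm out of the face; sprung: 4 N to start, 8 N fully in; the latch is free from about 0.003. A firm grip of 20 to 30 N holds it in.
- egg_a_center (a point): Centre of one white egg, 54 mm long and 40 mm thick, 50 g, lying loose on the steamer's plate.
- egg_b_center (a point): Centre of the other white egg, same size, on the other side of the tube.
- salt: Salt shaker, 44 mm in diameter, 90 mm high, a bystander between pot and board. Origin: centre of the underside.
- tin: Low tin can, 86 mm in diameter, 40 mm high, a bystander at the back. Origin: centre of the underside.
- spice: Spice jar with screw cap, 45 mm in diameter, 106 mm high, a bystander at the back. Origin: centre of the underside.

How it is judged (in metres and radians):
On the way, in this order (a step that is already met when the one before it is completed fails the run):
1. the lid lies flat on the board and is let go (horizontal distance between lid and board below 0.05 m and height (world z) of lid between 0.006 and 0.016 m and angle between lid's own z axis and vertical below 0.06 rad and contact force between the fingers and lid below 0.05 N), for 0.2 s.
2. the handle is out to its second stop while the steamer still stands in the pot (value of joint steamer_handle above 0.055 m and z of steamer in the frame of pot below 0.016 m).
At the end, for the whole second after the job is handed in: steamer held by the fingers, handle out over 55 mm, at rest, within 10 deg of level, 5 to 120 mm above the pot's rim, within 50 mm of its axis, touching no pot; both eggs in it; lid flat, right way up, within 50 mm of the board's centre; pot upright, moved under 30 mm (value of joint steamer_handle above 0.055 m and z of steamer in the frame of pot between 0.115 and 0.23 m and horizontal distance between steamer and pot below 0.05 m and angle between steamer's own z axis and vertical below 0.17 rad and linear speed of steamer below 0.03 m/s and contact force between the fingers and steamer above 2 N and contact force between steamer and pot below 0.05 N and horizontal distance between each of egg_a_center, egg_b_center and steamer below 0.085 m and z of egg_a_center in the frame of steamer between 0.035 and 0.085 m and z of egg_b_center in the frame of steamer between 0.035 and 0.085 m and horizontal distance between lid and board below 0.05 m and height (world z) of lid between 0.006 and 0.016 m and angle between lid's own z axis and vertical below 0.06 rad and distance of pot from where it was at the start of the episode below 0.03 m and angle between pot's own z axis and vertical below 0.05 rad); the arm keeps its last pose, push and grip.
It fails at once if an egg falls out of the steamer (horizontal distance between any of egg_a_center, egg_b_center and steamer above 0.1 m).
It fails at once if the lid is dropped or thrown (linear speed of lid above 0.5 m/s and contact force between the fingers and lid below 0.05 N).
It fails at once if the steamer is dropped (linear speed of steamer above 0.5 m/s and contact force between the fingers and steamer below 0.05 N).
It fails at once if a bystander is shifted by more than 30 mm (distance of any of salt, tin, spice from where it was at the start of the episode above 0.03 m).
It also fails if it takes over 64 s, if anything falls off the work surface, if the arm or the gripper's body presses on something with over 40 N, if the wrist force passes 120 N, or if a joint passes its speed limit or range.

## Robot

A 6-joint arm with a two-finger parallel gripper is mounted at the origin on a cart in front of the work surface, level with it; the furniture and walls round the work are solid. World frame = base frame: x ahead of the robot, y to its left, z up, the work surface at z = 0. Lengths are in m, angles in degrees, forces in N, time in s.
With the tool pointing down it reaches from about 0.4 to 0.825 m from the base axis. Payload 7 kg.
Tool frame: the origin (TCP) lies at the very end of the fingers, on their centre line; the grasp point (between the pads) lies hold_point_z behind it (hold_point_z is the distance from the TCP to the grasp point, in m); z points along the fingers, y is the line along which they close (so a half turn about z gives the same grasp; the last joint's range is limited). The gripper opens to 88 mm and grips with 3 to 60 N. Pads are 19 mm wide; open, the fingers measure 130 mm over their backs; the gripper's body (78 mm by 193 mm) begins 47 mm behind the grasp point.
Start: joints at [-49.784, 20.546, 0.682, 0, -70.136, -16.507], TCP at [0.271, -0.618, 0.227] pointing down, gripper open.
Joint ranges: [-176.03, 176.03], [-82.01, 121.73], [-58.28, 71.71], [-173.87, 95.51], [-174.79, -0.11], [-173.66, 173.66]. Speed limits (degrees/s): [136.94, 136.94, 172.46, 180, 180, 180].

## Interface

Orientations are given as [roll, pitch, yaw] about the fixed x, y, z axes, in that order (R = Rz(yaw) Ry(pitch) Rx(roll)).
In Python, from plant import get_obs, snapshot, close_job, hold_point_z gives the robot as it stands.
- The arm moves only by the tool play_rows, never from a script. Its argument "commands" is a list that holds one entry, the list of rows, each a list of 7 numbers: the shift along the tool's x, y, z in cm, then the turn, a rotation vector about the tool's x, y, z in degrees, then the opening, from 0 (shut) to 1 (fully open). In form: [[[x, y, z, ax, ay, az, fingers], ...]]. A call has 1 to 20 rows; each row is the pose to reach, as a shift and turn from the pose commanded when the call began, along the tool's axes at that moment; what a row does not reach only later rows make up. A row lasts 1/12 s, in which the tool goes at most 41.7 mm and 7.16 degrees, less where a joint would pass 70% of its speed; a pose out of reach is approached as far as the arm can. A call with a gripper value outside its range is refused whole. The fingers move at their own pace and stop on an object; the grip force is fixed at half the most. Time passes only in rows, so rows that repeat a pose let the fingers close. It gives the time, the measured TCP pose, the force, the opening and the grip force at its end, in the units of the state.
- get_obs(): the state, without advancing time (a new reading comes with each control period).
- snapshot(name): name is "side" or "top"; returns a dict with "frame" (420x560x3 uint8, red, green, blue), "camera_matrix" (3x3 intrinsics, pixels), "origin" and "attitude" of the camera in the world. Camera axes: x right, y down, z forward; pixel columns grow to the right and rows downward; lengths in m; the calibration is good to about 2 mm. A picture is of the moment at which its call begins. There is no depth.
- close_job(): hands the job in; it is judged then, once.
The state is a dict: "clock": time; "joint_pos": joint angles; "qvel": joint speeds; "tau": joint torques, N m; "tool_pos": TCP position; "orientation": TCP orientation; "force": force on the tool from outside, world axes, zero at the start; "moment": the same for the moment, N m; "opening": finger opening in m; "gripper_force": force on a finger pad.
Only numpy, scipy, OpenCV 4.12 (cv2) and the standard library are available. Lean on these libraries where they do the work, as an engineer would, in place of code of your own. Each camera call takes 0.05 s, during which the arm holds its last target. There are 200 camera calls.

## Working session

There is one attempt and no reset: what is moved stays moved. The work goes in short steps, Python scripts to look and compute and a tool call to move; the robot and the scene stay as the last step left them, time stands still between calls to the robot, and variables do not carry over. Pictures are saved under pics/ and viewed, at most 10 in all, crops included, and the job is handed in when it is done.

Besides the shell and the picture viewer there is one more tool, called after "Request:" by a JSON object that holds its "method" and its "body", one argument or row to a line. play_rows: Moves the arm, as the interface text tells. Its arguments: {"type":"object","properties":{"commands":{"type":"array","items":{"type":"array","items":{"type":"array","items":{"type":"number"}}}}},"required":["commands"]}

```bash
mkdir -p pics; ls; python3 - <<'E'
from plant import *
import cv2
print(hold_point_z, get_obs())
for n in("side","top"):
    s=snapshot(n); cv2.imwrite(f"pics/{n}0.png",s["frame"][:,:,::-1]); print(n,s["camera_matrix"],s["origin"],s["attitude"])
E
```

```text
pics
0.0188 {'clock': 0.0, 'joint_pos': array([-4.97842176e+01,  2.05910856e+01,  6.33846463e-01, -2.18841293e-02,
       -7.01353137e+01, -1.65066189e+01]), 'qvel': array([ 0.00574772, -0.06553988, -0.04764767, -0.02507973, -0.05774721,
       -0.03864761]), 'tau': array([ 1.86240213e-03, -5.82711303e+01,  2.93054670e+01,  6.99728921e+00,
        6.53704628e-03, -1.62275228e-04]), 'tool_pos': array([ 0.27119809, -0.61758667,  0.22562163]), 'orientation': array([ 1.79905416e+02, -6.57485460e-03, -1.56298284e+02]), 'force': array([ 0.07441408, -0.02694328,  0.53567508]), 'moment': array([-0.0382649 , -0.05778365,  0.01234715]), 'gripper_force': 0.0, 'opening': 0.08767798053885341}
side [[450.10632281   0.         277.73915165]
 [  0.         450.10632281 209.47033966]
 [  0.           0.           1.        ]] [ 0.08365757 -0.47091089  0.57909284] [-124.09173699   -0.49202308  -49.19440537]
top [[456.59083716   0.         285.51466839]
 [  0.         456.59083716 215.0535894 ]
 [  0.           0.           1.        ]] [ 0.56720638 -0.02665602  1.04738606] [-176.79605196    1.4984429   -91.10460536]
```

View pics/side0.png

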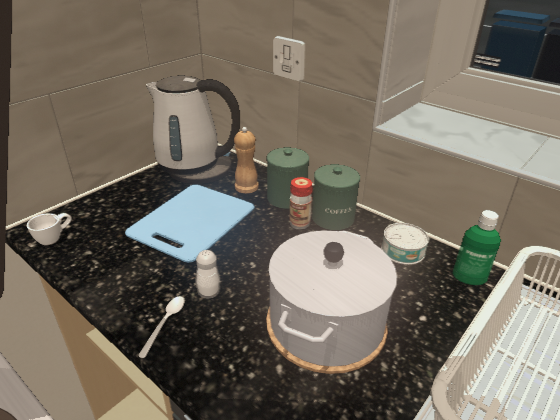

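View pics/top0.png

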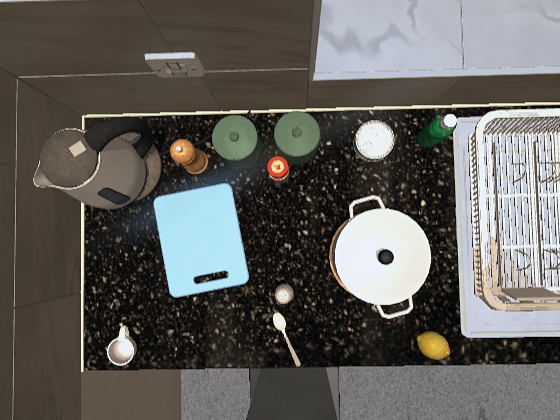

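```bash
cat >h.py <<'E'
import numpy as np, cv2
from scipy.spatial.transform import Rotation as R
from plant import *
def ray(s,uv):
    d=R.from_euler('xyz',s["attitude"],degrees=True).as_matrix()@np.linalg.inv(s["camera_matrix"])@[uv[0],uv[1],1]
    return np.array(s["origin"]),d/np.linalg.norm(d)
def onz(s,uv,z):
    o,d=ray(s,uv); return o+d*(z-o[2])/d[2]
def tri(s1,a,s2,b):
    o,d=ray(s1,a);p,e=ray(s2,b)
    t=np.linalg.lstsq(np.c_[d,-e],p-o,rcond=None)[0]
    x,y=o+d*t[0],p+e*t[1]; return (x+y)/2,np.linalg.norm(x-y)
def proj(s,P):
    Rm=R.from_euler('xyz',s["attitude"],degrees=True).as_matrix()
    c=s["camera_matrix"]@(Rm.T@(np.array(P)-s["origin"])); return c[:2]/c[2]
def blob(mask,box):
    """largest contour in box u0,v0,u1,v1 -> centre, contour"""
    m=np.zeros(mask.shape,np.uint8); u0,v0,u1,v1=box; m[v0:v1,u0:u1]=mask[v0:v1,u0:u1]
    c=max(cv2.findContours(m,cv2.RETR_EXTERNAL,cv2.CHAIN_APPROX_NONE)[0],key=cv2.contourArea)
    return cv2.minAreaRect(c),c
def move(target,yaw=None):
    """tool shift (cm) and turn to a TCP target pointing down"""
    o=get_obs(); T=R.from_euler('xyz',o["orientation"],degrees=True)
    g=R.from_euler('xyz',[180,0,o["orientation"][2] if yaw is None else yaw],degrees=True)
    return np.round(T.inv().apply(np.array(target)-o["tool_pos"])*100,2),np.round((T.inv()*g).as_rotvec(degrees=True),2)
E
python3 - <<'E'
from h import *
S,T=snapshot("side"),snapshot("top")
f=lambda s:s["frame"].astype(int)
dark=lambda s:(f(s).max(2)<75).astype(np.uint8)
a,_=blob(dark(S),(318,236,350,266)); b,_=blob(dark(T),(372,242,400,272)); print(a,b)
print("knob",tri(S,a[0],T,b[0]))
def blue(s): h=cv2.cvtColor(s["frame"],cv2.COLOR_RGB2HSV); return cv2.inRange(h,(90,50,100),(115,255,255))
rt,ct=blob(blue(T),(130,170,270,310)); rs,cs=blob(blue(S),(110,170,270,270))
for z in (0,.011,.03):
  for s,c in((T,ct),(S,cs)):
    P=np.array([onz(s,p[0],z)[:2] for p in c]); r=cv2.minAreaRect((P*1000).astype(np.float32)); print("board",z,r)
# salt top and pot
g=f(T); m=((g.min(2)>110)).astype(np.uint8)
r,c=blob(m,(272,280,297,305)); print("salt top",onz(T,r[0],.09))
r,c=blob(m,(330,190,440,330));
for n,uv in(("spice",(278,168)),("handleF",(395,312)),("handleB",(366,203)),("kettle",(110,195))): print(n,onz(T,uv,.1))
E
```

```text
Traceback (most recent call last):
  File "h.py", line 19, in blob
    c=max(cv2.findContours(m,cv2.RETR_EXTERNAL,cv2.CHAIN_APPROX_NONE)[0],key=cv2.contourArea)
ValueError: max() iterable argument is empty
```

```bash
cat >a.py <<'E'
from h import *
S,T=snapshot("side"),snapshot("top")
f=lambda s:s["frame"].astype(int)
print(f(S)[253,325:345,0],f(T)[257,375:398,0])
dark=lambda s:(f(s).max(2)<110).astype(np.uint8)
a,_=blob(dark(S),(318,238,350,266)); b,_=blob(dark(T),(372,242,400,272)); print(a,b)
print("knob",tri(S,a[0],T,b[0]))
def blue(s): h=cv2.cvtColor(s["frame"],cv2.COLOR_RGB2HSV); return cv2.inRange(h,(90,50,100),(115,255,255))
rt,ct=blob(blue(T),(130,170,270,310)); rs,cs=blob(blue(S),(110,170,270,270))
for z in (0,.011,.03):
  for s,c in((T,ct),(S,cs)):
    P=np.array([onz(s,p[0],z)[:2] for p in c]); r=cv2.minAreaRect((P*1000).astype(np.float32)); print("board",z,r)
g=f(T); m=((g.min(2)>110)).astype(np.uint8)
r,c=blob(m,(272,280,297,305)); print("salt top",onz(T,r[0],.09))
for n,uv in(("spice",(278,168)),("handleF",(395,312)),("handleB",(366,203)),("kettle",(110,195))): print(n,onz(T,uv,.1))
E
python3 a.py
```

```text
[ 93  93  94  94  94  94  95  96  95  96  96  96  95  95  95  95  95  94
 112 209] [240 198 177  12   9  29  47  63  76  74  78  78  75  64  56  44  38  30
  68 250 239 237 236]
((333.4000244140625, 251.79998779296875), (19.677396774291992, 18.782970428466797), 63.43495178222656) ((385.2000427246094, 256.60003662109375), (15.205260276794434, 14.310833930969238), 26.56505012512207)
knob (array([ 0.53311603, -0.196688  ,  0.15216669]), np.float64(0.0007034389919910461))
board 0 ((574.804931640625, 196.88735961914062), (238.62327575683594, 187.261474609375), 10.246539115905762)
board 0 ((582.1400146484375, 204.52578735351562), (244.0548553466797, 193.1576690673828), 10.281078338623047)
board 0.011 ((574.7251586914062, 194.5395965576172), (236.11717224121094, 185.2947540283203), 10.246521949768066)
board 0.011 ((572.671142578125, 191.69569396972656), (239.4189453125, 189.4885711669922), 10.281091690063477)
board 0.03 ((574.5872802734375, 190.48443603515625), (231.78839111328125, 181.89773559570312), 10.246542930603027)
board 0.03 ((556.3160400390625, 169.53465270996094), (231.41151428222656, 183.1510772705078), 10.281084060668945)
salt top [0.4547891  0.00371328 0.09      ]
spice [0.71961556 0.01092013 0.1       ]
handleF [ 0.41787082 -0.22265226  0.1       ]
handleB [ 0.64227814 -0.17019942  0.1       ]
kettle [0.67066765 0.3658335  0.1       ]
```

```bash
python3 -c "
from h import *
print(move([.533,-.197,.26]),move([.533,-.197,.134]))"
```

```text
(array([-40.88,  28.02,  -3.36]), array([ 0.03, -0.  , -0.  ])) (array([-40.88,  28.01,   9.24]), array([ 0.03, -0.  , -0.  ]))
```

Request:
{"method": "play_rows", "body": {
  "commands": [
    [[-3,2,-4,0,0,0,1],[-6,4,-6,0,0,0,1],[-9,6.2,-6,0,0,0,1],[-12,8.2,-6,0,0,0,1],[-15,10.3,-6,0,0,0,1],[-18,12.3,-6,0,0,0,1],[-21,14.4,-6,0,0,0,1],[-24,16.5,-6,0,0,0,1],[-27,18.5,-6,0,0,0,1],[-30,20.5,-6,0,0,0,1],[-33,22.6,-6,0,0,0,1],[-36,24.7,-5,0,0,0,1],[-38.5,26.4,-4,0,0,0,1],[-40,27.4,-3.4,0,0,0,1],[-40.9,28,-3.4,0,0,0,1],[-40.9,28,-3.4,0,0,0,1],[-40.9,28,-3.4,0,0,0,1],[-40.9,28,-3.4,0,0,0,1]]
  ]
}}

```text
clock: 1.8
tool_pos: [0.5331, -0.1979, 0.2611]
orientation: [-180.0, 0.0, -156.3]
force: [-0.2, 0.2, -0.2]
opening: 0.0874
gripper_force: 0.0
```

```bash
python3 -c "
from h import *
print(get_obs()['force'],get_obs()['joint_pos'],move([.533,-.197,.134],-156.3))"
```

```text
[-0.18507581  0.16851332 -0.15415367] [-6.50248649e-01  9.32919517e+00 -9.98262901e+00  1.34493039e-02
 -7.06548807e+01 -6.56728347e+01] (array([-0.03,  0.09, 12.71]), array([-0.03,  0.03, -0.02]))
```

Request:
{"method": "play_rows", "body": {
  "commands": [
    [[0,0.1,3,0,0,0,1],[0,0.1,6,0,0,0,1],[0,0.1,9,0,0,0,1],[0,0.1,11,0,0,0,0.8],[0,0.1,12.3,0,0,0,0.6],[0,0.1,12.7,0,0,0,0.5],[0,0.1,12.7,0,0,0,0.5],[0,0.1,12.7,0,0,0,0],[0,0.1,12.7,0,0,0,0],[0,0.1,12.7,0,0,0,0],[0,0.1,12.7,0,0,0,0],[0,0.1,12.7,0,0,0,0],[0,0.1,12.7,0,0,0,0],[0,0.1,12.7,0,0,0,0]]
  ]
}}

```text
clock: 2.97
tool_pos: [0.5332, -0.1963, 0.1341]
orientation: [-180.0, 0.0, -156.3]
force: [-0.3, -0.1, 3.8]
opening: 0.0287
gripper_force: 30.0
```

Request:
{"method": "play_rows", "body": {
  "commands": [
    [[0,0,-0.5,0,0,0,0],[0,0,-1,0,0,0,0],[0,0,-2,0,0,0,0],[0,0,-3,0,0,0,0],[0,0,-4.5,0,0,0,0],[0,0,-6,0,0,0,0],[0,0,-7.5,0,0,0,0],[0,0,-8.5,0,0,0,0],[0,0,-9,0,0,0,0],[0,0,-9,0,0,0,0],[0,0,-9,0,0,0,0]]
  ]
}}

```text
clock: 3.88
tool_pos: [0.5327, -0.1961, 0.2234]
orientation: [180.0, 0.0, -156.3]
force: [-0.3, -0.1, -3.4]
opening: 0.0285
gripper_force: 30.0
```

```bash
python3 -c "
from h import *
T=snapshot('top');S=snapshot('side'); cv2.imwrite('pics/b.png',np.hstack([T['frame'][150:350,280:480],S['frame'][100:370,200:470][:200]])[:,:,::-1])
cv2.imwrite('pics/bs.png',S['frame'][:,:,::-1])
print(get_obs()['force'],move([.574,.194,.224],-156.3),move([.574,.194,.0325],-156.3))"
```

```text
[ 0.2151119   0.01922877 -3.36361751] (array([-19.5 ,  34.05,  -0.13]), array([ 0.05, -0.07,  0.  ])) (array([-19.52,  34.03,  19.02]), array([ 0.05, -0.07,  0.  ]))
```

View pics/bs.png

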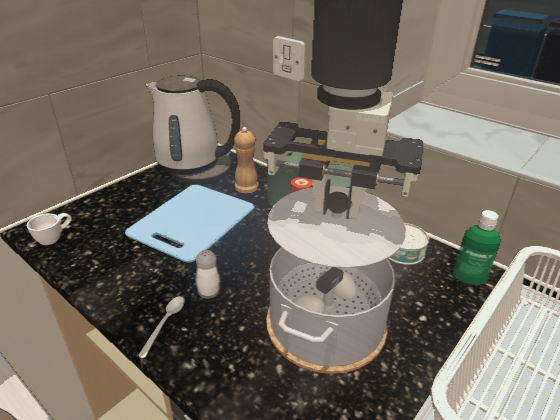

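The lid is held level (side 338,225); the steamer and dark T grip (329,278) and eggs are visible in the pot. Now to the board.

Request:
{"method": "play_rows", "body": {
  "commands": [
    [[-0.5,0.9,0,0,0,0,0],[-1.5,2.6,0,0,0,0,0],[-3,5.2,0,0,0,0,0],[-4.5,7.9,0,0,0,0,0],[-6,10.5,0,0,0,0,0],[-7.5,13.1,0,0,0,0,0],[-9,15.7,0,0,0,0,0],[-10.5,18.3,0,0,0,0,0],[-12,20.9,0,0,0,0,0],[-13.5,23.5,0,0,0,0,0],[-15,26.2,0,0,0,0,0],[-16.5,28.8,0,0,0,0,0],[-18,31.4,0,0,0,0,0],[-19,33.1,0,0,0,0,0],[-19.5,34,0,0,0,0,0],[-19.5,34,0,0,0,0,0],[-19.5,34,0,0,0,0,0]]
  ]
}}

```text
clock: 5.4
tool_pos: [0.5741, 0.1937, 0.2227]
orientation: [-180.0, -0.1, -156.2]
force: [0.1, -0.4, -3.4]
opening: 0.029
gripper_force: 30.0
```

```bash
python3 -c "
from h import *
print(get_obs()['force'],get_obs()['joint_pos'],move([.574,.194,.0325],-156.3))"
```

```text
[ 0.08655585 -0.43977478 -3.37044581] [ 3.70932989e+01  1.43058484e+01 -8.67462145e+00 -8.45557503e-03
 -6.71191828e+01 -1.03324420e+02] (array([-0.03,  0.04, 19.02]), array([-0.02, -0.1 ,  0.07]))
```

Request:
{"method": "play_rows", "body": {
  "commands": [
    [[0,0,1,0,0,0,0],[0,0,3,0,0,0,0],[0,0,5.5,0,0,0,0],[0,0,8,0,0,0,0],[0,0,10.5,0,0,0,0],[0,0,13,0,0,0,0],[0,0,15,0,0,0,0],[0,0,16.5,0,0,0,0],[0,0,17.5,0,0,0,0],[0,0,18.2,0,0,0,0],[0,0,18.6,0,0,0,0],[0,0,18.9,0,0,0,0],[0,0,19.0,0,0,0,0],[0,0,19.1,0,0,0,0],[0,0,19.1,0,0,0,0]]
  ]
}}

```text
clock: 6.65
tool_pos: [0.575, 0.1937, 0.0331]
orientation: [180.0, 0.1, -156.3]
force: [-0.2, -0.4, -2.7]
opening: 0.0285
gripper_force: 30.0
```

Request:
{"method": "play_rows", "body": {
  "commands": [
    [[0,0,0.1,0,0,0,0],[0,0,0.2,0,0,0,0],[0,0,0.2,0,0,0,0],[0,0,0.2,0,0,0,0]]
  ]
}}

```text
clock: 6.98
tool_pos: [0.575, 0.1937, 0.031]
orientation: [180.0, 0.0, -156.3]
force: [0.3, 1.4, -0.1]
opening: 0.0286
gripper_force: 30.0
```

Resting now; release and retreat slowly upward.

Request:
{"method": "play_rows", "body": {
  "commands": [
    [[0,0,0,0,0,0,0.1],[0,0,0,0,0,0,0.5],[0,0,0,0,0,0,0.8],[0,0,0,0,0,0,1],[0,0,0,0,0,0,1],[0,0,-1,0,0,0,1],[0,0,-3,0,0,0,1],[0,0,-6,0,0,0,1],[0,0,-9,0,0,0,1],[0,0,-12,0,0,0,1],[0,0,-15,0,0,0,1],[0,0,-18,0,0,0,1],[0,0,-20,0,0,0,1],[0,0,-21,0,0,0,1],[0,0,-21,0,0,0,1]]
  ]
}}

```text
clock: 8.23
tool_pos: [0.5757, 0.1939, 0.244]
orientation: [180.0, 0.3, -156.3]
force: [-0.0, 0.0, -0.8]
opening: 0.0872
gripper_force: 0.0
```

```bash
python3 -c "
from h import *
T=snapshot('top');S=snapshot('side')
A=cv2.resize(T['frame'][195:325,320:450],(520,520),interpolation=cv2.INTER_CUBIC);B=cv2.resize(T['frame'],(280,210))
A=np.hstack([A,np.vstack([B,np.zeros((310,280,3),np.uint8)])])
C=cv2.resize(S['frame'][225:375,250:410],(800,600),interpolation=cv2.INTER_CUBIC)
cv2.imwrite('pics/c.png',A[:,:,::-1]);cv2.imwrite('pics/d.png',C[:,:,::-1])"
```

```text
(no output)
```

View pics/c.png

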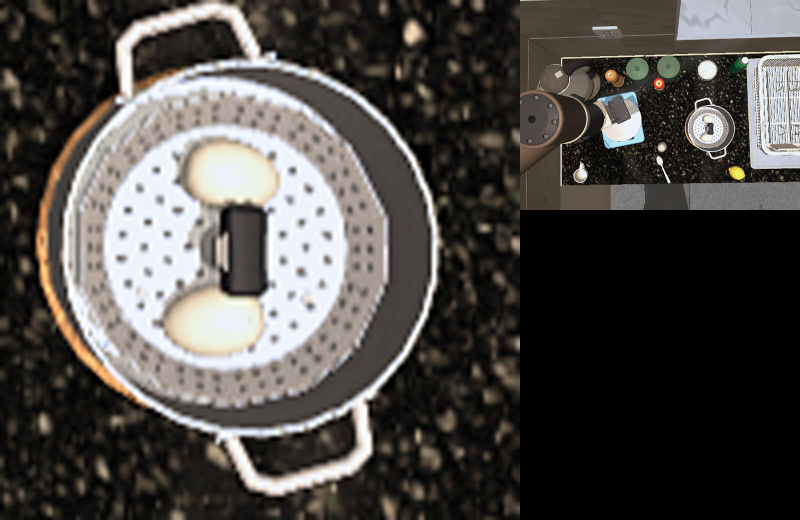

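View pics/d.png

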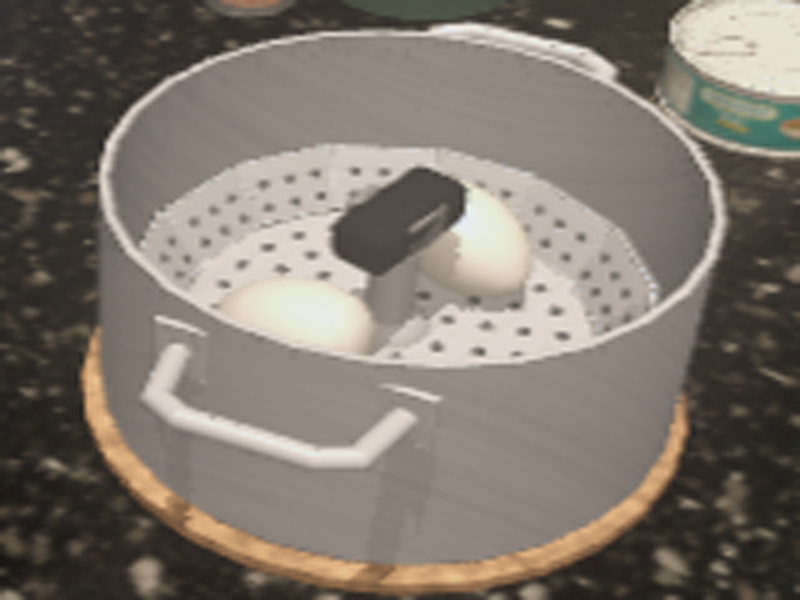

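The lid lies on the board; the dark T bar is at about (381,258) in the top view, its long axis almost vertical in the image, grey button on its left (+y) face, eggs off both bar ends. In the side crop the bar centre is near (400,220), i.e. (330,269) in full. I'll measure it.

```bash
cat >b.py <<'E'
from h import *
S,T=snapshot("side"),snapshot("top")
f=lambda s:s["frame"].astype(int)
for th in (60,80,100):
    dark=lambda s:(f(s).max(2)<th).astype(np.uint8)
    a,ca=blob(dark(S),(312,262,348,284)); b,cb=blob(dark(T),(371,243,392,272))
    print(th,a,b,tri(S,a[0],T,b[0]))
    for z in(.099,.109):
        P=np.array([onz(T,p[0],z)[:2] for p in cb])*1000; print(z,cv2.minAreaRect(P.astype(np.float32)))
# top-face long axis from the side view as a check
    P=np.array([onz(S,p[0],.104)[:2] for p in ca])*1000; print('side',cv2.minAreaRect(P.astype(np.float32)))
# lid on board: white ellipse, knob
print(get_obs()['tool_pos'],get_obs()['orientation'],get_obs()['joint_pos'])
# pot rim in top: fit circle to bright rim edge
g=f(T); 
E
python3 b.py
```

```text
Traceback (most recent call last):
  File "b.py", line 6, in <module>
    a,ca=blob(dark(S),(312,262,348,284)); b,cb=blob(dark(T),(371,243,392,272))
         ~~~~^^^^^^^^^^^^^^^^^^^^^^^^^^^
  File "h.py", line 19, in blob
    c=max(cv2.findContours(m,cv2.RETR_EXTERNAL,cv2.CHAIN_APPROX_NONE)[0],key=cv2.contourArea)
ValueError: max() iterable argument is empty
```

```bash
sed -i 's/(60,80,100)/(90,105,120)/; s/(f(s).max(2)<th)/(f(s).max(2)<(th if s is S else th-20))/' b.py; python3 b.py; python3 -c "
import cv2;f=cv2.imread('pics/bs.png')
" ; python3 - <<'E'
from h import *
S=snapshot('side');print(S['frame'][262:286:2,310:350:2].max(2))
E
```

```text
90 ((330.22491455078125, 278.4423522949219), (14.755001068115234, 26.522417068481445), 52.4314079284668) ((380.5, 257.0), (22.0, 11.0), 90.0) (array([ 0.53064899, -0.19701659,  0.10065388]), np.float64(0.0011924560500980413))
0.099 ((530.228271484375, -196.8407440185547), (22.560382843017578, 45.26967239379883), 88.27081298828125)
0.109 ((530.6181030273438, -195.04627990722656), (22.322484970092773, 44.79228210449219), 88.27078247070312)
side ((530.3425903320312, -199.39767456054688), (26.456632614135742, 48.809906005859375), 86.9615249633789)
105 ((329.5, 275.0), (16.0, 25.0), 90.0) ((380.5, 257.0), (22.0, 11.0), 90.0) (array([ 0.5306553 , -0.19556782,  0.10693943]), np.float64(0.00039811191375948874))
0.099 ((530.228271484375, -196.84072875976562), (22.560382843017578, 45.269676208496094), 88.27079772949219)
0.109 ((530.6181640625, -195.0462646484375), (22.322500228881836, 44.79228591918945), 88.27080535888672)
side ((530.45068359375, -199.28770446777344), (27.180343627929688, 48.720733642578125), 87.99656677246094)
120 ((329.0, 275.0), (16.0, 26.0), 90.0) ((380.5, 257.0), (22.0, 1
[... 923 characters left out ...]
 202 203
  203 204]
 [205 204 203 213 210 208 209 208 204 149  80  82  82  81  82  81 207 201
  176 203]
 [204 204 202 208 210 181 181 160  93  80  82  83  82  83  83  82  81 221
  209 201]
 [195 204 119 206 209 160 168  98  82  84  82  84  83  83  82  81  80 229
  234 229]
 [194 201 202 203 207 123  80  83  84  83  83  84  84  82 118  78  76 236
  235 234]
 [214 166 192 218 180  81  82  84  83  84  86  83  82 145 115  76 110 235
  235 235]
 [222 223 225 202  80  82  84  83  84  84  83  84 161  95  99  80 233 236
  235 235]
 [221 225 224 118  79  82  83  85  85  83  83 138  85 104 103 221 236 236
  235 236]
 [170 223 224 127  77  79  82  82  83  82  78  77  89 109 177 195 227 235
  236 236]]
```

```bash
sed -i 's/(312,262,348,284)/(310,258,350,294)/; s/(90,105,120)/(90,100)/' b.py; python3 b.py; python3 - <<'E'
from h import *
print(move([.5305,-.1967,.23],178))
E
```

```text
90 ((329.2509460449219, 279.22833251953125), (15.787384033203125, 28.56472396850586), 47.48955535888672) ((380.5, 257.0), (22.0, 11.0), 90.0) (array([ 0.53011923, -0.19664375,  0.09919872]), np.float64(0.00037834769217333716))
0.099 ((530.228271484375, -196.8407440185547), (22.560382843017578, 45.26967239379883), 88.27081298828125)
0.109 ((530.6181030273438, -195.04627990722656), (22.322484970092773, 44.79228210449219), 88.27078247070312)
side ((526.0015258789062, -199.17559814453125), (57.798221588134766, 27.136552810668945), 0.03161514177918434)
100 ((329.00323486328125, 279.420166015625), (15.883058547973633, 29.166044235229492), 47.29060745239258) ((380.5, 257.0), (22.0, 11.0), 90.0) (array([ 0.52998461, -0.19654667,  0.09884398]), np.float64(0.0007776403335016717))
0.099 ((530.228271484375, -196.84072875976562), (22.560382843017578, 45.269676208496094), 88.27079772949219)
0.109 ((530.6181640625, -195.0462646484375), (22.322500228881836, 44.79228591918945), 88.27080535888672)
side ((525.85693359375, -199.09091186523438), (58.098411560058594, 27.343355178833008), 0.20192255079746246)
[0.57450176 0.19326987 0.23968456] [-1.79980963e+02 -8.54548135e-02 -1.56290991e+02] [ 3.70399138e+01  1.37055800e+01 -7.21522658e+00 -1.26234523e-03
 -6.91667350e+01 -1.03330441e+02]
(array([ 19.71, -33.94,   1.01]), array([-0.04, -0.08, 25.71]))
```

Request:
{"method": "play_rows", "body": {
  "commands": [
    [[0.5,-0.9,0,0,0,1,1],[1.5,-2.6,0,0,0,3,1],[3,-5.2,0,0,0,5,1],[4.5,-7.8,0,0,0,7,1],[6,-10.4,0,0,0,9,1],[7.5,-13,0,0,0,11,1],[9,-15.5,0,0,0,13,1],[10.5,-18.1,0,0,0,15,1],[12,-20.7,0,0,0,17,1],[13.5,-23.3,0,0,0,19,1],[15,-25.9,0,0,0,21,1],[16.5,-28.4,0,0,0,23,1],[18,-31,0.5,0,0,25,1],[19.2,-33.1,1,0,0,25.7,1],[19.7,-33.9,1,0,0,25.7,1],[19.7,-33.9,1,0,0,25.7,1],[19.7,-33.9,1,0,0,25.7,1],[19.7,-33.9,1,0,0,25.7,1]]
  ]
}}

```text
clock: 10.18
tool_pos: [0.5307, -0.1957, 0.2307]
orientation: [180.0, 0.0, 178.0]
force: [-0.0, 1.0, 0.0]
opening: 0.0877
gripper_force: 0.0
```

```bash
python3 -c "
from h import *
T=snapshot('top');print(get_obs()['force'],move([.530,-.1967,.082],178))
w=(T['frame'].min(2)>225).astype(np.uint8); cv2.imwrite('pics/t.png',T['frame'][170:310,140:260][:,:,::-1])
d=(T['frame'].max(2)<100).astype(np.uint8)
r,c=blob(d,(180,215,225,255)); print(r,onz(T,r[0],.05))"
```

```text
[-0.12087559  0.96235756  0.36282889] (array([ 0.09, -0.13, 14.88]), array([0.01, 0.02, 0.05]))
((207.8624267578125, 236.3057861328125), (19.788589477539062, 34.78303909301758), 54.688785552978516) [0.58041945 0.16953811 0.05      ]
```

Request:
{"method": "play_rows", "body": {
  "commands": [
    [[0.1,-0.1,2,0,0,0,1],[0.1,-0.1,5,0,0,0,1],[0.1,-0.1,8,0,0,0,1],[0.1,-0.1,10.5,0,0,0,0.8],[0.1,-0.1,12.5,0,0,0,0.7],[0.1,-0.1,14,0,0,0,0.7],[0.1,-0.1,14.7,0,0,0,0.7],[0.1,-0.1,15,0,0,0,0.7],[0.1,-0.1,15,0,0,0,0.7],[0.1,-0.1,15,0,0,0,0.7]]
  ]
}}

```text
clock: 11.07
tool_pos: [0.5304, -0.1969, 0.0815]
orientation: [-180.0, 0.1, 178.1]
force: [0.6, -0.8, -0.4]
opening: 0.0614
gripper_force: 0.0
```

```bash
python3 -c "
from h import *
S=snapshot('side');T=snapshot('top')
C=cv2.resize(S['frame'][165:345,230:430],(600,540),interpolation=cv2.INTER_CUBIC)
D=np.zeros((540,200,3),np.uint8);D[:240]=cv2.resize(T['frame'][180:300,150:250],(200,240))
cv2.imwrite('pics/e.png',np.hstack([C,D])[:,:,::-1]);print(get_obs()['tool_pos'],get_obs()['force'])"
```

```text
[ 0.5304461  -0.19704134  0.08177273] [0.00841369 0.0892294  0.15236001]
```

View pics/e.png

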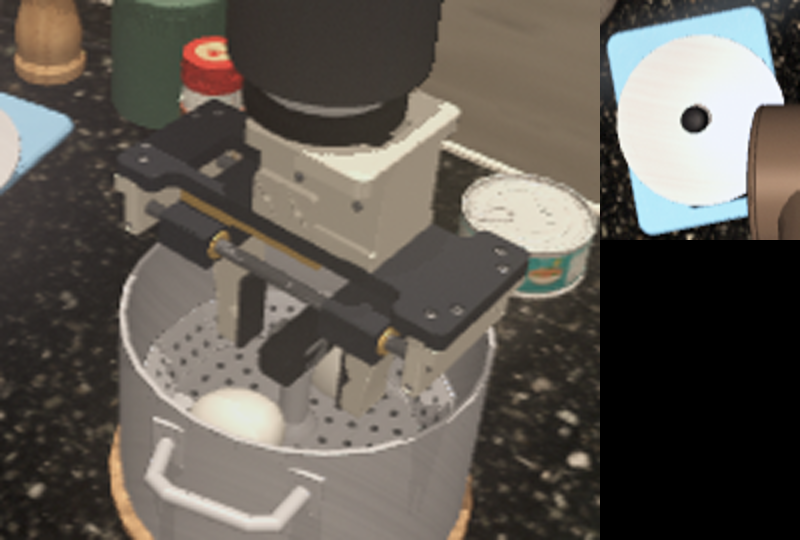

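The lid sits centred on the board (inset), and the fingers straddle the T bar around (310,340) with the eggs clear. Close.

Request:
{"method": "play_rows", "body": {
  "commands": [
    [[0,0,0,0,0,0,0.5],[0,0,0,0,0,0,0.4],[0,0,0,0,0,0,0],[0,0,0,0,0,0,0],[0,0,0,0,0,0,0],[0,0,0,0,0,0,0],[0,0,0,0,0,0,0],[0,0,0,0,0,0,0],[0,0,0,0,0,0,0]]
  ]
}}

```text
clock: 11.92
tool_pos: [0.5295, -0.1971, 0.0805]
orientation: [180.0, -0.0, 178.0]
force: [-0.3, 1.0, -1.0]
opening: 0.0226
gripper_force: 30.0
```

Request:
{"method": "play_rows", "body": {
  "commands": [
    [[0,0,-0.3,0,0,0,0],[0,0,-0.6,0,0,0,0],[0,0,-0.9,0,0,0,0],[0,0,-1.2,0,0,0,0],[0,0,-1.5,0,0,0,0],[0,0,-1.8,0,0,0,0],[0,0,-2,0,0,0,0],[0,0,-2,0,0,0,0],[0,0,-2,0,0,0,0]]
  ]
}}

```text
clock: 12.67
tool_pos: [0.5296, -0.1972, 0.1009]
orientation: [-180.0, 0.0, 178.0]
force: [-2.2, 0.6, -0.5]
opening: 0.0222
gripper_force: 30.0
```

```bash
python3 -c "
from h import *
S=snapshot('side')
C=cv2.resize(S['frame'][165:345,230:430],(600,540),interpolation=cv2.INTER_CUBIC)
cv2.imwrite('pics/f.png',C[:,:,::-1]);print(get_obs()['tool_pos'],get_obs()['force'])"
```

```text
[ 0.52962902 -0.19716861  0.10077154] [-0.85596569  1.25859887  0.5606924 ]
```

View pics/f.png

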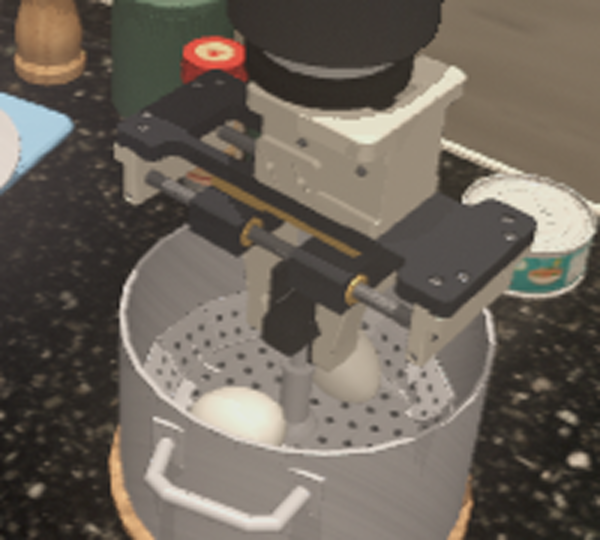

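The steamer stands and the thin rod is showing at (305,350): the handle slides. Pull on.

Request:
{"method": "play_rows", "body": {
  "commands": [
    [[0,0,-0.4,0,0,0,0],[0,0,-0.8,0,0,0,0],[0,0,-1.2,0,0,0,0],[0,0,-1.6,0,0,0,0],[0,0,-2,0,0,0,0],[0,0,-2.4,0,0,0,0],[0,0,-2.8,0,0,0,0],[0,0,-3.2,0,0,0,0],[0,0,-3.5,0,0,0,0],[0,0,-3.7,0,0,0,0],[0,0,-3.8,0,0,0,0],[0,0,-3.9,0,0,0,0],[0,0,-3.9,0,0,0,0],[0,0,-3.9,0,0,0,0]]
  ]
}}

```text
clock: 13.88
tool_pos: [0.5297, -0.1972, 0.1397]
orientation: [-180.0, 0.0, 178.0]
force: [-1.3, 0.8, -0.5]
opening: 0.0224
gripper_force: 30.0
```

Request:
{"method": "play_rows", "body": {
  "commands": [
    [[0,0,-0.1,0,0,0,0],[0,0,-0.2,0,0,0,0],[0,0,-0.3,0,0,0,0],[0,0,-0.4,0,0,0,0],[0,0,-0.5,0,0,0,0],[0,0,-0.6,0,0,0,0],[0,0,-0.6,0,0,0,0],[0,0,-0.6,0,0,0,0]]
  ]
}}

```text
clock: 14.55
tool_pos: [0.5296, -0.1971, 0.1456]
orientation: [180.0, 0.0, 178.0]
force: [-0.1, -0.9, -4.6]
opening: 0.0225
gripper_force: 30.0
```

```bash
python3 -c "
from h import *
S=snapshot('side')
C=cv2.resize(S['frame'][165:345,230:430],(600,540),interpolation=cv2.INTER_CUBIC)
cv2.imwrite('pics/g.png',C[:,:,::-1]);print(get_obs()['tool_pos'],get_obs()['force'],get_obs()['moment'])"
```

```text
[ 0.52953823 -0.19713242  0.14552267] [ 0.0518156   1.61240634 -3.79478004] [ 0.00751567 -0.01736424 -0.00290109]
```

View pics/g.png

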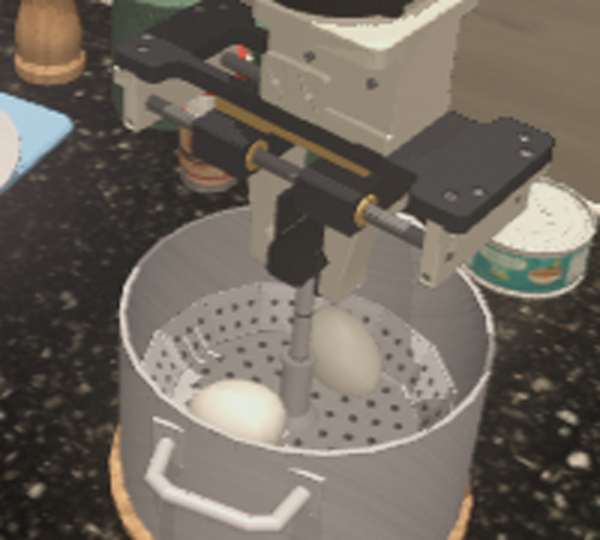

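Handle fully extended, steamer just off the floor with about 4.5 N weight, both eggs in place. Lift level.

Request:
{"method": "play_rows", "body": {
  "commands": [
    [[0,0,-0.3,0,0,0,0],[0,0,-0.8,0,0,0,0],[0,0,-1.5,0,0,0,0],[0,0,-2.4,0,0,0,0],[0,0,-3.3,0,0,0,0],[0,0,-4.2,0,0,0,0],[0,0,-5.1,0,0,0,0],[0,0,-6,0,0,0,0],[0,0,-6.9,0,0,0,0],[0,0,-7.8,0,0,0,0],[0,0,-8.7,0,0,0,0],[0,0,-9.6,0,0,0,0],[0,0,-10.5,0,0,0,0],[0,0,-11.4,0,0,0,0],[0,0,-12.3,0,0,0,0],[0,0,-13.2,0,0,0,0],[0,0,-14.1,0,0,0,0],[0,0,-14.8,0,0,0,0],[0,0,-15.2,0,0,0,0],[0,0,-15.4,0,0,0,0]]
  ]
}}

```text
clock: 16.27
tool_pos: [0.5298, -0.1972, 0.3003]
orientation: [-180.0, 0.0, 178.0]
force: [0.2, 0.3, -4.6]
opening: 0.0226
gripper_force: 30.0
```

Request:
{"method": "play_rows", "body": {
  "commands": [
    [[0,0,0,0,0,0,0],[0,0,0,0,0,0,0],[0,0,0,0,0,0,0],[0,0,0,0,0,0,0],[0,0,0,0,0,0,0],[0,0,0,0,0,0,0]]
  ]
}}

```text
clock: 16.77
tool_pos: [0.5295, -0.1971, 0.2993]
orientation: [180.0, -0.0, 178.0]
force: [-0.9, -0.1, -3.8]
opening: 0.0228
gripper_force: 30.0
```

```bash
python3 -c "
from h import *
S=snapshot('side')
cv2.imwrite('pics/k.png',S['frame'][:,:,::-1]);print(get_obs()['tool_pos'],get_obs()['force'],get_obs()['moment'])"
```

```text
[ 0.52955634 -0.19713684  0.29938778] [ 0.10219351 -0.09894185 -4.38275384] [-0.04824325 -0.07243007  0.05322473]
```

View pics/k.png

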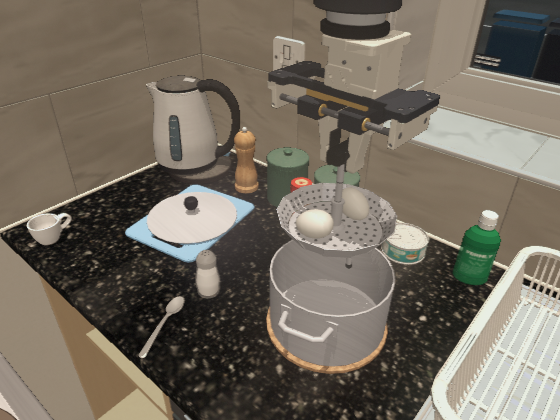

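The steamer hangs level above the pot at (337,215) with both eggs in it, and the lid lies flat on the board at (192,215).

```bash
python3 -c "
from plant import *
print(close_job())"
```

```text
the job is handed in; nothing more can be done
None
```

I finished the task and handed it in at about 17 s of the 64 s allowed (the judge's verdict isn't shown to me): the lid lies flat on the middle of the board, and the steamer hangs level by its fully extended handle, about 5 cm above the pot's rim, with both eggs in it.

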